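# Unbolt and open the tube locker

### The job

Open the white tube locker so that the orange-capped tubes inside can be reached: its clear cover is locked by a bolt, so first draw the bolt by its red knob all the way back towards you, out of the staple, then slide the cover fully open to the left by its black grip bar. Do not disturb the brown bottle standing beside the locker.

Things in the scene. Friction and masses are not known exactly. Their poses are not given: they have to be found in the camera images.
- tube_locker: White open-topped box fixed to the bench, 110 (x) x 150 (y) x 50 mm high, with aluminium rails on its two long top edges (top at 59 mm) and a grey bracket with a steel bolt sticking out of its -x side as far as x = -140 mm. Origin: centre of the box's underside. x points from the bolt's side across the box (roughly away from the robot), y along the box in the direction in which the cover opens, z up. It stands turned by up to about 17 degrees.
- bolt_knob (a point): Centre of the flat top of the red knob of the lock bolt: an upright cylinder, 16 mm in diameter and 38 mm tall, its top 108 mm above the bench. It stands on the steel bolt (12 mm wide, top at 70 mm) and moves with it, straight along the locker's -x. With the bolt shot it is at (-85, 20) mm in the locker's frame. A steel strap, top at 75 mm, crosses the bolt 22 mm to its +x side (centre to centre). Axes as the locker's.
- lock_bolt (a joint): How far the lock bolt is drawn out along the locker's -x, in m: near 0 shot into the staple on the cover (cover locked), 0.035 fully drawn against its end stop. The bolt leaves the staple at about 0.018. It slides with light friction (about 2 N) and stays where it is left.
- cover_grip (a point): Centre of the top of the cover's black grip bar: 60 mm long (along the locker's x), 12 mm thick (along y), standing 35 mm above the clear cover plate, whose top is 55 mm above the bench; top of the bar at 90 mm. A 4 mm high foot 22 mm wide runs along its base. With the cover shut it is at (10, -40) mm in the locker's frame; it moves with the cover along the locker's +y. Axes as the locker's.
- cover (a joint): How far the clear cover is slid open along the locker's +y, in m: 0 shut, 0.085 fully open at its stop. It cannot move more than about 2 mm while the bolt is in the steel staple that stands on the cover (75 mm high, at (-35, 20) mm in the locker's frame when shut). Slides with light friction (about 2 N) and stays where it is left.
- brown_bottle: Bystander: loose brown bottle with a blue cap, 60 mm in diameter, 125 mm tall, standing about 0.14 m to the locker's -y side. Origin: centre of its underside, z up.

How it is judged:
By the outcome, as a careful person would: the job done as asked, in the order asked, and still so for the second after the job is handed in, with the robot touching nothing.
It also fails if it takes over 43 s, if anything falls off the work surface, if the arm or the gripper's body presses on something with over 40 N, if the wrist force passes 120 N, or if a joint passes its speed limit or range.

### The arm

A 6-joint arm with a two-finger parallel gripper is mounted at the origin on the work surface; the furniture and walls round the work are solid. World frame = base frame: x ahead of the robot, y to its left, z up, the work surface at z = 0. Lengths are in m, angles in degrees, forces in N, time in s.
With the tool pointing down it reaches from about 0.3 to 0.75 m from the base axis. Payload 8.5 kg.
Tool frame: the origin (TCP) lies on the centre line of the jaws, within the pads' length; the fingertips stand 17 mm ahead of it and the grasp point (between the pads) lies 2 mm behind it (env.tcp_to_tips is the distance from the TCP to the fingertips, in m); z points along the fingers, y is the line along which they close (so a half turn about z gives the same grasp; the last joint's range is limited). The gripper opens to 85 mm and grips with 20 to 120 N. Pads are 22 mm wide; open, the fingers measure 114 mm over their backs; the gripper's body (76 mm by 85 mm) begins 54 mm behind the grasp point. The pads swing forward as they close: fully open they stand 13 mm farther back than shut.
Start: joints at [64.842, 21.807, 74.336, -0, 83.858, -12.336], TCP at [0.122, 0.536, 0.248] pointing down, gripper open.
Joint ranges: [-178.18, 178.18], [-50.72, 133.34], [12.68, 142.11], [-81.47, 261.47], [9.98, 163.14], [-165.26, 165.26]. Speed limits (degrees/s): [136.94, 136.94, 180, 180, 180, 180].

### API

Orientations are given as a 3x3 rotation matrix whose columns are the frame's x, y, z axes.
In Python, from rig import env gives the robot as it stands. The module is installed in compiled form; this text tells all that it offers.
- The arm moves only by the shell command python3 -m pendant 'ROWS' [FORCE]. ROWS is JSON, a list of rows, each a list of 7 numbers: the opening, from 0 (shut) to 1 (fully open), then the shift along the tool's x, y, z in m, then the turn, a rotation vector about the tool's x, y, z in rad. A call has 1 to 5 rows; each row is the pose to reach, as a shift and turn from the pose commanded when the call began, along the tool's axes at that moment; what a row does not reach only later rows make up. A row lasts 1/8 s, in which the tool goes at most 62.5 mm and 10.7 degrees, less where a joint would pass 70% of its speed; a pose out of reach is approached as far as the arm can. A call with a gripper value outside its range is refused whole. The fingers move at their own pace and stop on an object; FORCE is the grip in N (left out, the last holds). Time passes only in rows, so rows that repeat a pose let the fingers close. It gives the time, the measured TCP pose, the force, the opening and the grip force at its end, in the units of the state.
- env.observe(): the state, without advancing time (a new reading comes with each control period).
- env.get_image(name): name is "scene" or "top" or "wrist"; returns a dict with "image" (400x640x3 uint8, blue, green, red), "fx", "fy", "cx", "cy" (pixels), "k1" (the pictures are not rectified: a ray, as slopes to the right and down, at radius r is drawn at 1 + k1 r^2 times it, then the intrinsics apply), "pose" (4x4, takes a point from camera to world coordinates). Camera axes: x right, y up, looking along -z (the intrinsics and any distortion apply to the point x, -y, -z); pixel columns grow to the right and rows downward; lengths in m; the calibration is good to about 2 mm. A picture is of the moment at which its call begins. There is no depth.
- env.close_job(): hands the job in; it is judged then, once.
Trained networks look in the newest picture that a camera, given by its name, has taken for a name from the list of things; names that differ only in an ending like _2 or _b are one class to them, and where a whole thing is asked for, a point or a joint stands for the part that bears it (a point fixed in the world has none). Each returns a list of dicts, best first, with "conf" (0 to 1); they miss things now and then, are a little off and sometimes report something else, mostly with a low value. They report only what shows in the picture. A call takes as long as a camera call.
- env.find_in(camera, thing): "bbox" ([centre column, centre row, width, height] in pixels, round what is visible of it).
- env.trace(camera, thing): "mask" (400x640 bool, what is visible of it) and "bbox" ([centre column, centre row, width, height] in pixels, round what is visible of it).
- env.tip_of(camera, thing): "centre" ([column, row] in pixels: a listed point, or the origin of a listed thing).
The state is a dict: "time_s": time; "q": joint angles; "qvel": joint speeds; "joint_efforts": joint torques, N m; "position": TCP position; "tool_rot": TCP orientation; "ft_force": force on the tool from outside, world axes, zero at the start; "wrist_torque": the same for the moment, N m; "grip_width": finger opening in m; "gripper_force": force on a finger pad.
Only numpy, scipy, OpenCV 4.12 (cv2) and the standard library are available. Lean on these libraries where they do the work, as an engineer would, in place of code of your own. Each camera call takes 0.05 s, during which the arm holds its last target. There are 200 camera calls.

## Working session

There is one attempt and no reset: what is moved stays moved. The work goes in short steps, Python scripts to look and compute and a shell command to move; the robot and the scene stay as the last step left them, time stands still between calls to the robot, and variables do not carry over. Pictures are saved under pics/ and viewed, at most 10 in all, crops included, and the job is handed in when it is done.

```bash
mkdir -p pics; cat > h.py <<'E'
import numpy as np, cv2
from rig import env
def ray(im,p):
    f=np.array([[im["fx"],0,im["cx"]],[0,im["fy"],im["cy"]],[0,0,1.]])
    u=cv2.undistortPoints(np.array([[p]],float),f,np.array([im["k1"],0,0,0,0]))[0,0]
    P=np.array(im["pose"]);return P[:3,3],P[:3,:3]@np.array([u[0],-u[1],-1])
def atz(im,p,z):
    o,d=ray(im,p);return o+d*(z-o[2])/d[2]
E
python3 - <<'E'
from h import *
s=env.observe();print(s["position"],np.round(s["tool_rot"],3).tolist())
ims=[]
for c in("scene","top","wrist"):
    im=env.get_image(c);ims.append(im["image"]);cv2.imwrite(f"pics/{c}1.png",im["image"])
    for t,z in(("bolt_knob",.108),("cover_grip",.09),("tube_locker",0),("brown_bottle",0)):
        for r in env.tip_of(c,t)[:2]: print(c,t,round(r["conf"],2),np.round(r["centre"],1),atz(im,r["centre"],z).round(4))
E
```

```text
[0.12195393 0.53602349 0.24770304] [[-0.975, 0.222, -0.001], [0.222, 0.975, -0.001], [0.0, -0.001, -1.0]]
scene bolt_knob 0.68 [300.  206.9] [0.4949 0.0238 0.108 ]
scene cover_grip 0.98 [355.8 199.2] [ 0.6009 -0.0078  0.09  ]
scene tube_locker 0.78 [329.1 232.7] [0.5779 0.0387 0.    ]
scene brown_bottle 0.73 [380.5 277.3] [ 0.5539 -0.1148  0.    ]
top bolt_knob 0.57 [307.7 240.7] [0.4887 0.0261 0.108 ]
top cover_grip 0.58 [322.6 182. ] [ 0.6005 -0.0038  0.09  ]
top tube_locker 0.9 [303.  196.9] [0.5807 0.0337 0.    ]
top tube_locker 0.59 [375.1 209.1] [ 0.5534 -0.1184  0.    ]
top brown_bottle 0.68 [376.9 209.5] [ 0.5526 -0.1222  0.    ]
```

View pics/top1.png

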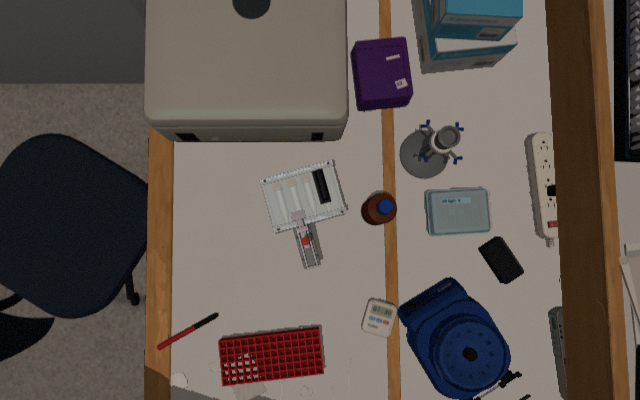

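View pics/scene1.png

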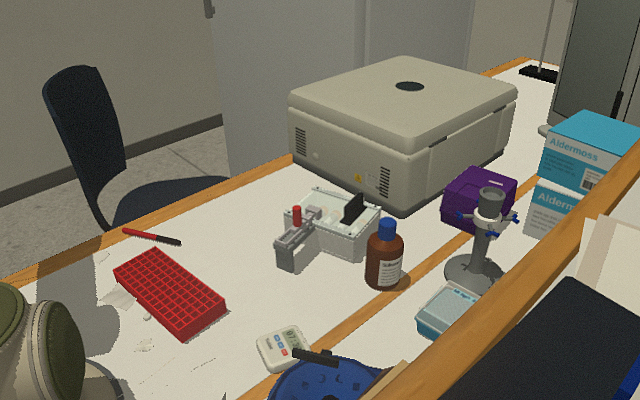

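The top and scene pictures agree: red knob at top (307,240), black bar at (322,186), bottle at (378,208). The two points are 113 mm apart, where 112.4 is expected. That puts the yaw at about 16.4°, so I'm moving above the knob.

```bash
python3 -m pendant '[[1,-0.045,-0.04,0,0,0,-0.1],[1,-0.09,-0.08,0,0,0,-0.2],[1,-0.135,-0.12,0,0,0,-0.3],[1,-0.18,-0.16,0,0,0,-0.4],[1,-0.225,-0.2,0,0,0,-0.51]]'
python3 - <<'E'
from h import *
s=env.observe();R=np.array(s["tool_rot"]);print(s["time_s"],s["q"],R.round(3).tolist(),R.T@(np.array([.475,.02,.25])-s["position"]))
E
```

```text
time_s: 1.38
position: [0.2979, 0.2897, 0.2486]
tool_rot: [[-0.958, -0.286, 0.001], [-0.286, 0.958, 0.0], [-0.001, 0.0, -1.0]]
ft_force: [-0.2, 0.2, 0.2]
grip_width: 0.0853
gripper_force: 0.0
1.375 [ 2.77781197e+01  8.14527135e+00  9.36761491e+01 -1.00642487e-03
  7.81218468e+01 -7.88364631e+01] [[-0.958, -0.286, 0.001], [-0.286, 0.958, 0.0], [-0.001, 0.0, -1.0]] [-0.09258256 -0.30909766 -0.00136298]
```

```bash
python3 -m pendant '[[0.5,-0.018,-0.06,0,0,0,0],[0.5,-0.036,-0.12,0,0,0,0],[0.5,-0.054,-0.18,0,0,0,0],[0.5,-0.072,-0.24,0,0,0,0],[0.5,-0.09,-0.3,0,0,0,0]]'
python3 -m pendant '[[0.5,0,0,0,0,0,0],[0.5,0,0,0,0,0,0]]'
cat > m.py <<'E'
from h import *
import sys
s=env.observe();R=np.array(s["tool_rot"]);print(s["time_s"],s["position"],R.round(3).tolist())
for c in("wrist","top","scene"):
    im=env.get_image(c);cv2.imwrite(f"pics/{c}{sys.argv[1]}.png",im["image"])
    if c=="wrist": print("cam",np.array(im["pose"]).round(3).tolist())
    for t,z in(("bolt_knob",.108),("cover_grip",.09),("tube_locker",0),("brown_bottle",0)):
        for r in env.tip_of(c,t)[:1]: print(c,t,round(r["conf"],2),np.round(r["centre"],1),atz(im,r["centre"],z).round(4))
E
python3 m.py 2
```

```text
time_s: 2.0
position: [0.4686, 0.0275, 0.2486]
tool_rot: [[-0.959, -0.282, 0.001], [-0.282, 0.959, 0.0], [-0.001, -0.0, -1.0]]
ft_force: [0.5, -0.2, -0.3]
grip_width: 0.0426
gripper_force: 0.0
time_s: 2.25
position: [0.4674, 0.0297, 0.2482]
tool_rot: [[-0.959, -0.282, -0.001], [-0.282, 0.959, 0.0], [0.0, 0.0, -1.0]]
ft_force: [-0.6, 0.7, 0.5]
grip_width: 0.0427
gripper_force: 0.0
2.25 [0.46740638 0.02968803 0.24821131] [[-0.959, -0.282, -0.001], [-0.282, 0.959, 0.0], [0.0, 0.0, -1.0]]
cam [[-0.283, -0.918, -0.277, 0.397], [0.959, -0.271, -0.082, 0.009], [0.0, -0.289, 0.957, 0.374], [0.0, 0.0, 0.0, 1.0]]
wrist bolt_knob 0.69 [313.8 215.4] [0.4872 0.0299 0.108 ]
wrist tube_locker 0.57 [300.  249.5] [0.5767 0.0342 0.    ]
wrist brown_bottle 0.72 [195.6 201.2] [ 0.5488 -0.1156  0.    ]
top cover_grip 0.95 [321.4 182.2] [ 0.6002 -0.0015  0.09  ]
top tube_locker 0.98 [300.  196.4] [0.5818 0.04   0.    ]
top brown_bottle 0.85 [373.3 209.8] [ 0.552  -0.1146  0.    ]
scene bolt_knob 0.74 [295.3 207.1] [0.4887 0.0289 0.108 ]
scene cover_grip 0.77 [358.1 199.3] [ 0.6037 -0.0109  0.09  ]
scene brown_bottle 0.85 [380.3 276.1] [ 0.556  -0.1126  0.    ]
```

View pics/wrist2.png

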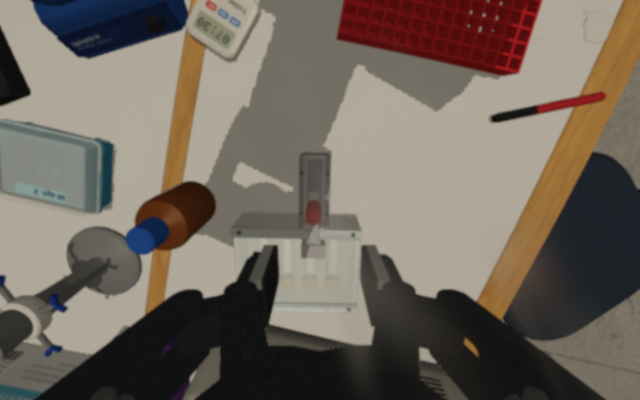

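The wrist picture shows the knob at (313,212), with the box edges parallel to the image rows, so the yaw matches. I'll refine the knob's top by its colour.

```bash
python3 - <<'E'
from h import *
a=cv2.imread("pics/wrist2.png");b=cv2.resize(a[140:320,220:380],None,fx=5/1.5,fy=5/1.5,interpolation=cv2.INTER_CUBIC);c=cv2.imread("pics/top2.png")[150:280,240:400]
cv2.imwrite("pics/crop2.png",b)
im=env.get_image("wrist")
h=cv2.cvtColor(im["image"],cv2.COLOR_BGR2HSV);m=((h[...,0]<8)|(h[...,0]>172))&(h[...,1]>110)
m[:150]=0;m[:,:280]=0;m[:,350:]=0;m[260:]=0
ys,xs=np.where(m);print(xs.min(),xs.max(),ys.min(),ys.max(),xs.mean(),ys.mean())
for p in((313.8,ys.max()-6.5),(313.8,215.4)):print(atz(im,p,.108))
P=np.array(im["pose"]);
def pr(X):
    c=np.linalg.inv(P)@np.r_[X,1];k=np.array([[im["fx"],0,im["cx"]],[0,im["fy"],im["cy"]],[0,0,1]])
    return cv2.projectPoints(np.array([[c[0],-c[1],-c[2]]]),np.zeros(3),np.zeros(3),k,np.array([im["k1"],0,0,0,0]))[0].ravel()
u=np.array([.959,.282,0]);v=np.array([-.282,.959,0])
for K in([.487,.03,0],[.489,.028,0],[.491,.027,0]):
  K=np.array(K);Q=np.array([K+8e-3*(np.cos(t)*u+np.sin(t)*v)+[0,0,z] for t in np.arange(0,6.28,.2) for z in(.07,.108)])
  q=np.array([pr(x) for x in Q]);print(K,q.min(0),q.max(0))
  L=K+.085*u-.02*v; print("locker",L[:2],[pr(L+x*u+y*v+[0,0,.059]).round() for x,y in((-.055,-.075),(-.055,.075),(.055,-.075),(.055,.075))])
E
```

```text
306 319 201 223 312.7241379310345 212.2375478927203
[0.48865583 0.03004251 0.108     ]
[0.48760285 0.02973757 0.108     ]
[0.487 0.03  0.   ] [305.78456573 195.9391924 ] [322.74797555 222.86873685]
locker [0.574155 0.03479 ] [array([231., 226.]), array([364., 226.]), array([239., 308.]), array([360., 309.])]
[0.489 0.028 0.   ] [303.16388571 197.17357973] [320.10388398 224.20312382]
locker [0.576155 0.03279 ] [array([229., 227.]), array([362., 227.]), array([237., 309.]), array([358., 310.])]
[0.491 0.027 0.   ] [301.57287715 198.66259356] [318.57242151 225.81226531]
locker [0.578155 0.03179 ] [array([228., 228.]), array([360., 228.]), array([236., 310.]), array([356., 311.])]
```

View pics/crop2.png

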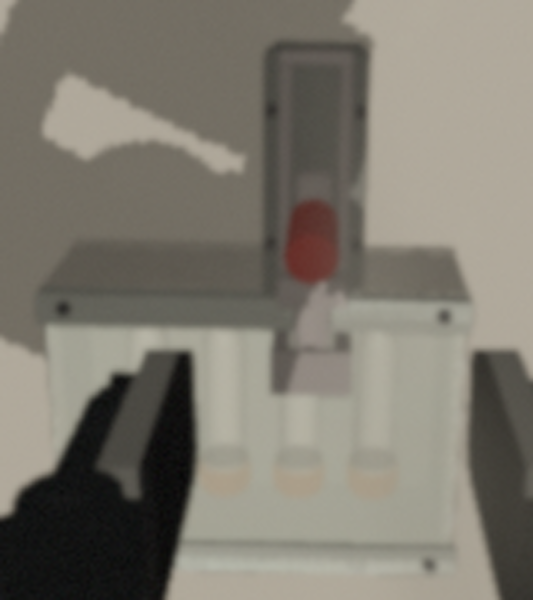

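```bash
python3 -m pendant '[[0.5,-0.0205,-0.007,0,0,0,0],[0.5,-0.0205,-0.007,0.04,0,0,0],[0.5,-0.0205,-0.007,0.08,0,0,0],[0.5,-0.0205,-0.007,0.11,0,0,0],[0.5,-0.0205,-0.007,0.11,0,0,0]]'
python3 m.py 3
```

```text
time_s: 3.68
position: [0.4885, 0.0287, 0.137]
tool_rot: [[-0.959, -0.282, -0.004], [-0.282, 0.959, 0.001], [0.004, 0.002, -1.0]]
ft_force: [-0.2, 0.2, 1.7]
grip_width: 0.0431
gripper_force: 0.0
3.675 [0.48853333 0.02867141 0.13696105] [[-0.959, -0.282, -0.004], [-0.282, 0.959, 0.001], [0.004, 0.002, -1.0]]
cam [[-0.283, -0.919, -0.274, 0.419], [0.959, -0.271, -0.083, 0.008], [0.002, -0.286, 0.958, 0.263], [0.0, 0.0, 0.0, 1.0]]
wrist bolt_knob 0.98 [319.5 247.4] [0.488  0.0284 0.108 ]
wrist tube_locker 0.76 [297.6 282.1] [0.5789 0.0328 0.    ]
wrist brown_bottle 0.75 [151.7 218.9] [ 0.5533 -0.1168  0.    ]
top cover_grip 0.67 [321.1 183.8] [ 0.5971 -0.0009  0.09  ]
top tube_locker 0.94 [300.9 200.6] [0.5729 0.0382 0.    ]
top brown_bottle 0.98 [374.2 209.1] [ 0.5535 -0.1165  0.    ]
scene bolt_knob 0.59 [295.3 207.8] [0.4873 0.0273 0.108 ]
scene cover_grip 0.9 [355.9 196.7] [ 0.6071 -0.0022  0.09  ]
scene tube_locker 0.57 [332.8 232.3] [0.584  0.0346 0.    ]
scene brown_bottle 0.93 [379.5 279. ] [ 0.5494 -0.1164  0.    ]
```

View pics/wrist3.png

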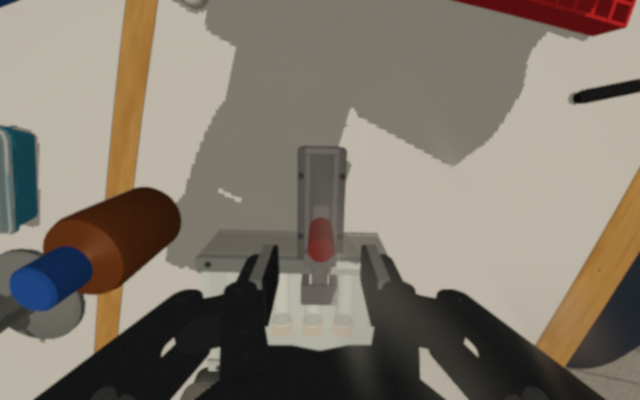

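The knob's top at (320,247) is centred between the fingers, and the measured position agrees within 1 mm. Next I descend and grip.

```bash
python3 -m pendant '[[0.5,0,0,0.02,0,0,0],[0.5,0,0,0.039,0,0,0],[0.5,0,0,0.039,0,0,0],[0.2,0,0,0.039,0,0,0],[0,0,0,0.039,0,0,0]]' 35
python3 -m pendant '[[0,0,0,0,0,0,0],[0,0,0,0,0,0,0],[0,0,0,0,0,0,0]]'
```

```text
time_s: 5.05
position: [0.4892, 0.0297, 0.1002]
tool_rot: [[-0.959, -0.282, 0.0], [-0.282, 0.959, 0.002], [-0.001, 0.002, -1.0]]
ft_force: [-1.5, 6.2, 3.8]
grip_width: 0.0143
gripper_force: 34.0
time_s: 5.42
position: [0.4892, 0.0296, 0.1002]
tool_rot: [[-0.959, -0.282, 0.001], [-0.282, 0.959, 0.002], [-0.001, 0.002, -1.0]]
ft_force: [-0.9, 6.8, 4.4]
grip_width: 0.0147
gripper_force: 34.1
```

```bash
python3 -m pendant '[[0,0.008,0,0,0,0,0],[0,0.016,0,0,0,0,0],[0,0.024,0,0,0,0,0],[0,0.03,0,0,0,0,0],[0,0.035,0,0,0,0,0]]'
python3 -m pendant '[[0,0.001,0,0,0,0,0],[0,0.002,0,0,0,0,0],[0,0.002,0,0,0,0,0]]'; python3 m.py 4 | grep -E "knob|^5|^6"
```

```text
time_s: 6.05
position: [0.4567, 0.0204, 0.1003]
tool_rot: [[-0.96, -0.281, 0.004], [-0.281, 0.96, 0.004], [-0.005, 0.002, -1.0]]
ft_force: [18.0, 22.2, -10.1]
grip_width: 0.0147
gripper_force: 34.2
time_s: 6.42
position: [0.4567, 0.0205, 0.1003]
tool_rot: [[-0.96, -0.281, 0.008], [-0.281, 0.96, 0.005], [-0.009, 0.002, -1.0]]
ft_force: [15.6, 22.1, -7.9]
grip_width: 0.0149
gripper_force: 34.6
6.425 [0.45670265 0.02046145 0.10027053] [[-0.96, -0.281, 0.008], [-0.281, 0.96, 0.005], [-0.009, 0.002, -1.0]]
wrist bolt_knob 0.73 [320.7 281.1] [0.4553 0.0204 0.108 ]
scene bolt_knob 0.69 [282.7 217.7] [0.4535 0.0197 0.108 ]
```

The bolt is against its end stop: 34 mm travelled and about 20 N along the axis. I release and rise.

```bash
python3 -m pendant '[[0.2,-0.001,0,0,0,0,0],[0.5,-0.002,0,0,0,0,0],[0.5,-0.002,0,0,0,0,0],[0.5,-0.002,0,-0.03,0,0,0],[0.5,-0.002,0,-0.07,0,0,0]]'
python3 -m pendant '[[0.5,0,0,-0.02,0,0,0],[0.5,0,0,-0.02,0,0,0]]'; python3 m.py 5; python3 - <<'E'
import cv2
cv2.imwrite("pics/topc5.png",cv2.resize(cv2.imread("pics/top5.png")[120:290,230:410],None,fx=3,fy=3))
E
```

```text
time_s: 7.8
position: [0.4553, 0.0186, 0.1698]
tool_rot: [[-0.959, -0.282, -0.002], [-0.282, 0.959, 0.0], [0.002, 0.001, -1.0]]
ft_force: [0.1, -0.2, 1.1]
grip_width: 0.0426
gripper_force: 0.0
time_s: 8.05
position: [0.4562, 0.0185, 0.1904]
tool_rot: [[-0.959, -0.282, 0.003], [-0.282, 0.959, -0.001], [-0.003, -0.002, -1.0]]
ft_force: [-0.3, 0.4, -0.2]
grip_width: 0.0428
gripper_force: 0.0
8.05 [0.4561595  0.01847286 0.19042665] [[-0.959, -0.282, 0.003], [-0.282, 0.959, -0.001], [-0.003, -0.002, -1.0]]
cam [[-0.283, -0.917, -0.281, 0.386], [0.959, -0.271, -0.081, -0.002], [-0.002, -0.292, 0.956, 0.316], [0.0, 0.0, 0.0, 1.0]]
wrist cover_grip 0.77 [257.2 342.1] [ 5.979e-01 -4.000e-04  9.000e-02]
wrist tube_locker 0.88 [303.1 279.4] [0.5756 0.0328 0.    ]
wrist brown_bottle 0.63 [181.9 226.5] [ 0.5494 -0.1182  0.    ]
top tube_locker 0.95 [299.6 198.3] [0.5778 0.0409 0.    ]
top brown_bottle 0.79 [373. 209.] [ 0.5537 -0.114   0.    ]
scene bolt_knob 0.82 [284.1 217.1] [0.4562 0.0195 0.108 ]
scene cover_grip 0.79 [355.9 196.7] [ 0.6071 -0.0022  0.09  ]
scene tube_locker 0.68 [330.1 229.7] [0.586  0.0443 0.    ]
scene brown_bottle 0.93 [382.  276.3] [ 0.5577 -0.115   0.    ]
```

View pics/wrist5.png

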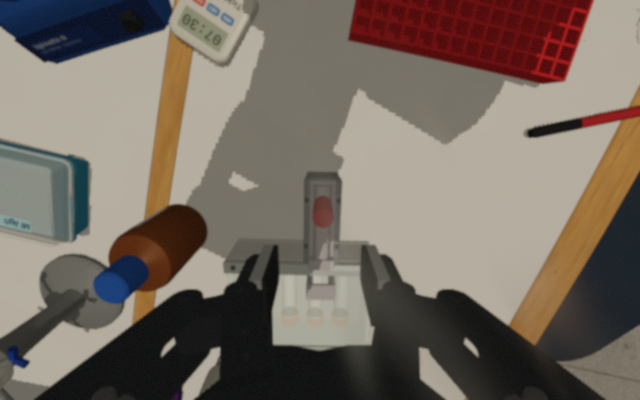

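View pics/topc5.png

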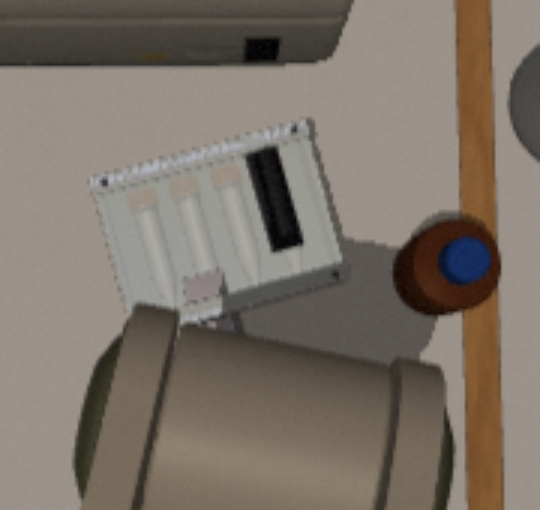

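The wrist picture shows the knob drawn back to (322,211), clear of the staple at (321,290). The top crop shows the bar at about (275,200), which is (322,187) in the full image. Prediction and wrist measurement agree on (0.597, -0.001). I'm moving over the bar.

```bash
python3 -m pendant '[[0.5,-0.045,-0.02,0,0,0,0],[0.5,-0.09,-0.04,0,0,0,0],[0.5,-0.129,-0.059,0,0,0,0],[0.5,-0.129,-0.059,0.03,0,0,0],[0.5,-0.129,-0.059,0.06,0,0,0]]'
python3 -m pendant '[[0.5,0,0,0,0,0,0]]'; python3 m.py 6
```

```text
time_s: 9.43
position: [0.5965, -0.0015, 0.1282]
tool_rot: [[-0.959, -0.282, 0.0], [-0.282, 0.959, -0.0], [-0.0, -0.0, -1.0]]
ft_force: [0.1, 0.1, 0.6]
grip_width: 0.0429
gripper_force: 0.0
time_s: 9.55
position: [0.5952, -0.0013, 0.1275]
tool_rot: [[-0.959, -0.282, -0.005], [-0.282, 0.959, 0.001], [0.004, 0.002, -1.0]]
ft_force: [0.3, 0.1, -0.1]
grip_width: 0.043
gripper_force: 0.0
9.55 [ 0.59524576 -0.00129219  0.12746725] [[-0.959, -0.282, -0.005], [-0.282, 0.959, 0.001], [0.004, 0.002, -1.0]]
cam [[-0.283, -0.919, -0.274, 0.526], [0.959, -0.271, -0.083, -0.022], [0.002, -0.286, 0.958, 0.253], [0.0, 0.0, 0.0, 1.0]]
wrist cover_grip 0.75 [317.9 249.7] [ 0.6002 -0.0009  0.09  ]
wrist tube_locker 0.73 [364.  190.8] [0.576  0.0338 0.    ]
wrist brown_bottle 0.71 [195.9 109.8] [ 0.5501 -0.1195  0.    ]
top cover_grip 0.77 [321.8 183.5] [ 0.5977 -0.0023  0.09  ]
top tube_locker 0.84 [302.6 200.6] [0.5728 0.0346 0.    ]
top brown_bottle 0.64 [373.9 210.7] [ 0.5501 -0.1158  0.    ]
scene bolt_knob 0.73 [333.  235.1] [ 0.4807 -0.0716  0.108 ]
scene cover_grip 0.89 [354.6 200.5] [ 0.5963 -0.0092  0.09  ]
scene tube_locker 0.84 [331.2 231.4] [0.5837 0.0389 0.    ]
scene brown_bottle 0.65 [376.7 276.4] [ 0.5509 -0.1087  0.    ]
```

View pics/wrist6.png

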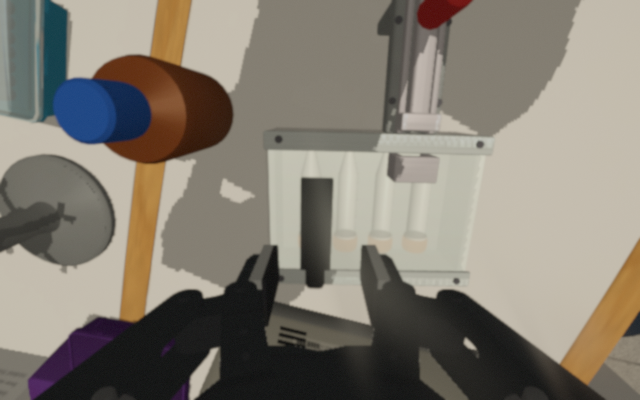

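The bar at (317, 178–287) lies between the fingers, and the bolt is clear of the staple at (413,165). Next I descend and grip.

```bash
python3 -m pendant '[[0.5,0,0,0.022,0,0,0],[0.5,0,0,0.044,0,0,0],[0.5,0,0,0.044,0,0,0],[0.2,0,0,0.044,0,0,0],[0,0,0,0.044,0,0,0]]' 35
python3 -m pendant '[[0,0,0,0,0,0,0],[0,0,0,0,0,0,0],[0,0,0,0,0,0,0]]'
```

```text
time_s: 10.92
position: [0.5968, -0.0016, 0.0865]
tool_rot: [[-0.959, -0.282, 0.002], [-0.282, 0.959, -0.0], [-0.002, -0.001, -1.0]]
ft_force: [-0.8, -0.7, 1.2]
grip_width: 0.0114
gripper_force: 36.6
time_s: 11.3
position: [0.5968, -0.0016, 0.0864]
tool_rot: [[-0.959, -0.282, 0.002], [-0.282, 0.959, -0.0], [-0.002, -0.001, -1.0]]
ft_force: [0.0, 0.3, 6.0]
grip_width: 0.011
gripper_force: 37.1
```

```bash
python3 -m pendant '[[0,0,0.012,0,0,0,0],[0,0,0.026,0,0,0,0],[0,0,0.04,0,0,0,0],[0,0,0.055,0,0,0,0],[0,0,0.068,0,0,0,0]]'
python3 -m pendant '[[0,0,0.008,0,0,0,0],[0,0,0.014,0,0,0,0],[0,0,0.017,0,0,0,0],[0,0,0.018,0,0,0,0],[0,0,0.018,0,0,0,0]]'
```

```text
time_s: 11.92
position: [0.5788, 0.0644, 0.0865]
tool_rot: [[-0.959, -0.282, 0.006], [-0.282, 0.959, -0.0], [-0.006, -0.002, -1.0]]
ft_force: [7.7, 0.2, 3.2]
grip_width: 0.011
gripper_force: 36.9
time_s: 12.55
position: [0.5748, 0.0792, 0.0865]
tool_rot: [[-0.96, -0.282, 0.008], [-0.282, 0.96, -0.003], [-0.006, -0.006, -1.0]]
ft_force: [9.6, -11.3, 1.0]
grip_width: 0.0112
gripper_force: 36.8
```

```bash
python3 -m pendant '[[0,0,0.001,0,0,0,0],[0,0,0.002,0,0,0,0],[0,0,0.002,0,0,0,0]]'
```

```text
time_s: 12.92
position: [0.5748, 0.0794, 0.0866]
tool_rot: [[-0.96, -0.281, 0.009], [-0.281, 0.96, -0.006], [-0.007, -0.009, -1.0]]
ft_force: [11.1, -19.3, -0.1]
grip_width: 0.0116
gripper_force: 37.0
```

The cover is against its stop: force is rising with no motion, after about 84–85 mm. I release and withdraw.

```bash
python3 -m pendant '[[0.15,0,-0.001,0,0,0,0],[0.35,0,-0.002,0,0,0,0],[0.5,0,-0.003,0,0,0,0],[0.5,0,-0.003,-0.03,0,0,0],[0.5,0,-0.003,-0.07,0,0,0]]'
python3 -m pendant '[[0.5,0.04,0,-0.05,0,0,0],[0.5,0.09,0,-0.08,0,0,0],[0.5,0.14,0,-0.08,0,0,0],[0.5,0.19,0,-0.08,0,0,0],[0.5,0.19,0,-0.08,0,0,0]]'; python3 m.py 7; python3 - <<'E'
import cv2,numpy as np
t=cv2.resize(cv2.imread("pics/top7.png")[120:290,230:410],None,fx=2.2,fy=2.2)
w=cv2.resize(cv2.imread("pics/wrist7.png"),(400,250));t=cv2.resize(t,(396,374))
o=np.zeros((374,796,3),np.uint8);o[:,:396]=t;o[:250,396:]=w;cv2.imwrite("pics/fin7.png",o)
E
```

```text
time_s: 13.55
position: [0.5712, 0.0805, 0.1552]
tool_rot: [[-0.959, -0.283, -0.004], [-0.283, 0.959, 0.0], [0.003, 0.001, -1.0]]
ft_force: [0.6, -0.6, 1.1]
grip_width: 0.0428
gripper_force: 0.0
time_s: 14.18
position: [0.3871, 0.0267, 0.2354]
tool_rot: [[-0.959, -0.282, -0.001], [-0.282, 0.959, 0.0], [0.001, 0.001, -1.0]]
ft_force: [0.0, -0.1, 0.8]
grip_width: 0.0428
gripper_force: 0.0
14.175 [0.38707157 0.02669227 0.23540669] [[-0.959, -0.282, -0.001], [-0.282, 0.959, 0.0], [0.001, 0.001, -1.0]]
cam [[-0.283, -0.918, -0.277, 0.317], [0.959, -0.271, -0.082, 0.006], [0.001, -0.289, 0.957, 0.361], [0.0, 0.0, 0.0, 1.0]]
wrist bolt_knob 0.78 [291.3 264.5] [0.4555 0.0191 0.108 ]
wrist cover_grip 0.56 [321.4 361.5] [0.5755 0.0846 0.09  ]
wrist tube_locker 0.59 [284.9 303.3] [0.5765 0.0318 0.    ]
wrist brown_bottle 0.56 [181.7 259.2] [ 0.5495 -0.1191  0.    ]
top bolt_knob 0.68 [306.7 252.8] [0.4664 0.0282 0.108 ]
top cover_grip 0.62 [280.9 191.8] [0.5823 0.0761 0.09  ]
top tube_locker 0.76 [302.4 198.9] [0.5764 0.035  0.    ]
top brown_bottle 0.81 [372.4 211.1] [ 0.5493 -0.1126  0.    ]
scene bolt_knob 0.78 [285.5 216.8] [0.4584 0.0185 0.108 ]
scene cover_grip 0.55 [314.5 184.1] [0.5825 0.0835 0.09  ]
scene tube_locker 0.83 [330.1 232.6] [0.5795 0.0376 0.    ]
scene brown_bottle 0.74 [380.4 276.3] [ 0.5557 -0.113   0.    ]
```

View pics/fin7.png

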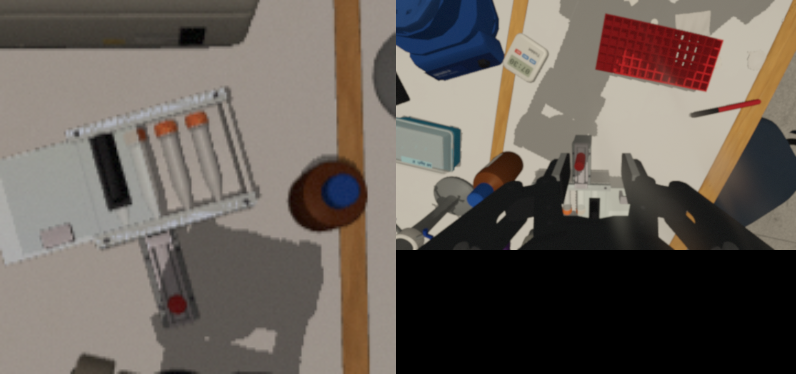

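The picture shows the cover slid left with the bar at (111,172), and the orange caps uncovered at (140–200,125). The bolt is drawn, with the knob at (177,304), and the bottle is where it was. Handing in.

```bash
python3 -c "
from rig import env
print(env.close_job())"
```

```text
the job is handed in; nothing more can be done
None
```

The locker is open: I drew the bolt back to its end stop, then slid the cover left to its stop, which uncovers the orange-capped tubes; the bottle was not touched, and I handed the job in at about 14 s.

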